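# Fit the bench pin in its bracket and hold it home

## Robot

A 6-joint arm with a two-finger parallel gripper is mounted at the origin on the work surface. World frame = base frame: x ahead of the robot, y to its left, z up, the work surface at z = 0. Lengths are in m, angles in rad, forces in N, time in s.
With the tool pointing down it reaches from about 0.3 to 0.775 m from the base axis. Payload 14.6 kg.
Tool frame: the origin (TCP) lies midway between the tips of the shut fingers; the grasp point (between the pads) lies 19 mm behind it (r.tcp_to_grasp is the z of the grasp point in the tool frame, in m); z points along the fingers, y is the line along which they close (so a half turn about z gives the same grasp; the last joint's range is limited). The gripper opens to 94 mm and grips with 3 to 60 N. Pads are 16 mm wide; open, the fingers measure 119 mm over their backs; the gripper's body (75 mm by 177 mm) begins 78 mm behind the grasp point.
Start: joints at [1.054, 0.3, 1.521, -0, 1.321, -0.067], TCP at [0.239, 0.495, 0.179] pointing down, gripper open.
Joint ranges: [-3.03, 3.03], [-0.79, 2.21], [0.23, 2.52], [-1.04, 4.18], [0, 3.07], [-2.55, 2.55]. Speed limits (rad/s): [2.22, 2.22, 2.57, 3.14, 3.14, 3.14].

## Interface

Orientations are given as a unit quaternion [w, x, y, z].
In Python, from rig import r gives the robot as it stands.
- The arm moves only by the tool servo_tool, never from a script. Its arguments are lists of equal length, an entry for each row: "claw": the opening, from -1 (shut) to 1 (fully open); "dp": the shift along the tool's x, y, z in cm, a list of three; "roll": the turn about the tool's z in degrees. In form: {"claw": [claw, ...], "dp": [[tx, ty, tz], ...], "roll": [roll, ...]}. A call has 1 to 12 rows; each row is the pose to reach, as a shift and turn from the pose commanded when the call began, along the tool's axes at that moment; what a row does not reach only later rows make up. A row lasts 1/8 s, in which the tool goes at most 62.5 mm and 10.7 degrees, less where a joint would pass 70% of its speed; a pose out of reach is approached as far as the arm can. A call with a gripper value outside its range is refused whole. The fingers move at their own pace and stop on an object; "grip_force" is the grip in N (left out, the last holds). Time passes only in rows, so rows that repeat a pose let the fingers close. It gives the time, the measured TCP pose, the force, the opening and the grip force at its end, in the units of the state.
- r.sense(): the state, without advancing time (a new reading comes with each control period).
- r.capture(name): name is "scene" or "side" or "wrist"; returns the picture (384x512x3 uint8, red, green, blue); there is no depth.
- r.camera_info(name): a dict with "mtx" (3x3 intrinsics, pixels), "R" (3x3) and "t" (3): a world point X has camera coordinates R X + t. Camera axes: x right, y down, z forward; pixel columns grow to the right and rows downward; lengths in m; the calibration is good to about 2 mm. A picture is of the moment at which its call begins: read the wrist's pose just before it. camera_info takes no time and is no camera call; for the wrist camera it gives the pose at the moment of the call.
- r.job_done(): hands the job in; it is judged then, once.
The state is a dict: "clock": time; "q": joint angles; "qvel": joint speeds; "tau": joint torques, N m; "position": TCP position; "eef_rot": TCP orientation; "wrist_force": force on the tool from outside, world axes, zero at the start; "torque": the same for the moment, N m; "grip_width": finger opening in m; "grasp_force": force on a finger pad.
Only numpy, scipy, OpenCV 4.12 (cv2) and the standard library are available. Lean on these libraries where they do the work, as an engineer would, in place of code of your own. Each camera call takes 0.05 s, during which the arm holds its last target. There are 200 camera calls.

## Task

Draw the brass-headed locking pin straight up out of the bench-pin bracket, park it upright in the open notch of the bracket's side lug, hanging by its collar, and let go of it. Then pick up the wooden bench pin and push its tongue into the slot under the bracket's lip, against the spring inside, until both shoulders are flush against the bracket's front, and finish while still holding it pressed home, level and straight, so that a colleague can drop the locking pin back in. Leave the other things on the bench where they are.

Things in the scene. Friction and masses are not known exactly. Their poses are not given: they have to be found in the camera images.
- bracket: blue metal bench-pin bracket bolted to the bench: block 68 deep (x), 90 wide (y), top 66 high, on a dark foot plate 125 wide, 8 high. Fixed. Origin on the table under the middle of the block's flat front face; x points into the slot (away from the robot), y to the side with the steel lug, z up
- mouth (a point): middle of the slot's floor at the front face, 30 above the table, axes as the bracket's. Slot 31.5 wide in y (centred), from 30 to 54 high, under a 12 thick lip (54 to 66 high). In front of the face the floor is carried on as an apron, 30 wide, reaching 30 out, top 30 high. Inside, a spring plunger's face waits 32 behind the front face
- bore (a point): top of the locking pin's bore (11 diameter) in the bracket's lip, 16 behind the front face, 66 above the table; the bore goes through the lip into the slot
- notch (a point): parking place in the side lug, 18 behind the front face and 66 to the side (bracket y), at the lug's top, 66 above the table (lug 8 thick). The notch is 13 wide, runs in y, is open upwards, downwards and at its outer end (82 from the middle). Parked, the pin's collar rests on the lug with its axis here, the shank hanging in the notch
- pin_grip (a point): point on the locking pin's axis, in its brass knob, 24 above the collar's underside. Knob 16 diameter, 4 to 38 above the collar's underside; collar 22 diameter, 4 thick; steel shank 8 diameter, 32 long below the collar. About 60 g. It starts in the bore, collar resting on the lip, and blocks the slot. z along the pin, up
- bench_pin_mid (a point): grip point, half-way up the brown wooden bench pin (20 thick, 90 g), which starts flat on the bench. x points along it to its tongue. Body 48 wide, from 50 behind this point (V sawn in that end) to 50 ahead (two square shoulders); there the tongue, 28 wide, round nose, goes on to 90 ahead. Home, the shoulders meet the front face, this point 50 in front of it, 40 to 44 above the table
- plunger (a joint): spring plunger in the slot: how far (m) it is pushed in; 0 free, about 0.008 with the bench pin home (travel 0.014). The spring pushes back with 4 N at first touch and 8 N at home, where the shoulders stop hard against the front face; it pushes the bench pin out if it is let go
- lock_pin: the locking pin itself; origin on its axis at the underside of the collar
- bench_pin: the wooden bench pin itself; origin under its grip point, on its underside, axes as point bench_pin_mid
- ring_box: bystander: green ring box, 58 x 58 x 42, origin under its middle
- hammer: bystander: hammer, 220 long, lying, origin near its middle
- bench_brush: bystander: bench brush, 170 long, lying
- burr_jar: bystander: amber jar, 52 diameter, 60 high, origin under its middle
- gem_dish: bystander: white dish, 70 diameter, 25 high, origin under its middle
- stock_ring: bystander: dark wooden ring cone, 32 diameter, 55 high, origin under its middle
There are look-alikes about, which are no part of the job. Leave any turquoise look-alike of the lock_pin alone.

How it is judged:
On the way, in this order (a step that is already met when the one before it is completed fails the run):
1. the locking pin is drawn, parked upright in the side notch with its collar on the lug, and let go (horizontal distance between lock_pin and notch below 0.008 m and z of lock_pin in the frame of notch between -0.003 and 0.003 m and angle between lock_pin's own z axis and vertical below 0.12 rad and contact force between the fingers and lock_pin below 0.05 N), for 0.2 s.
2. the bench pin's tongue is in the slot under the lip (x of bench_pin_mid in the frame of bracket above -0.075 m and y of bench_pin_mid in the frame of bracket between -0.006 and 0.006 m and z of bench_pin_mid in the frame of bracket between 0.037 and 0.047 m), for 0.05 s.
At the end, for the whole second after the job is handed in: Locking pin untouched in the notch (8 mm, collar on the lug to 3 mm, upright to 0.12 rad); bench pin at rest, shoulders within 2 mm of the bracket front, centred to 4 mm, straight to 0.07 and level to 0.1 rad, pressed against bracket and spring with over 4 N, still held by the fingers (over 1 N) (all of step 1 and x of bench_pin_mid in the frame of bracket between -0.052 and -0.048 m and y of bench_pin_mid in the frame of bracket between -0.004 and 0.004 m and z of bench_pin_mid in the frame of bracket between 0.037 and 0.047 m and angle between the x axis of bench_pin and the x axis of bracket, either way round below 0.07 rad and angle between bench_pin's own z axis and vertical below 0.1 rad and value of joint plunger above 0.005 m and contact force between bench_pin and bracket above 4 N and contact force between the fingers and bench_pin above 1 N and linear speed of bench_pin below 0.02 m/s); the arm keeps its last pose, push and grip.
It fails at once if another thing on the bench was moved by more than 30 mm (distance of any of ring_box, hammer, bench_brush, burr_jar, gem_dish, stock_ring from where it was at the start of the episode above 0.03 m).
It also fails if it takes over 62 s, if anything falls off the work surface, if the arm or the gripper's body presses on something with over 40 N, if the wrist force passes 120 N, or if a joint passes its speed limit or range.

## Working session

There is one attempt and no reset: what is moved stays moved. The work goes in short steps, Python scripts to look and compute and a tool call to move; the robot and the scene stay as the last step left them, time stands still between calls to the robot, and variables do not carry over. Pictures are saved under pics/ and viewed, at most 10 in all, crops included, and the job is handed in when it is done.

Besides the shell and the picture viewer there is one more tool, called after "Emit:" by a JSON object that holds its "method" and its "body". servo_tool: Moves the arm, as the interface text tells. Its arguments: {"type":"object","properties":{"claw":{"type":"array","items":{"type":"number"}},"dp":{"type":"array","items":{"type":"array","items":{"type":"number"}}},"roll":{"type":"array","items":{"type":"number"}},"grip_force":{"type":"number"}},"required":["claw","dp","roll"]}

```bash
mkdir -p pics; ls
python3 - <<'E'
from rig import r
import cv2,numpy as np
s=r.sense();print({k:np.round(v,3) for k,v in s.items()}, r.tcp_to_grasp)
ims=[]
for n in("scene","side"):
    im=r.capture(n)[:,:,::-1];cv2.imwrite(f"pics/{n}0.png",im)
    c=r.camera_info(n);print(n,np.round(c["mtx"],1).tolist(),np.round(-c["R"].T@c["t"],3),np.round(c["R"],2).tolist())
E
```

```text
pics
{'clock': np.float64(0.0), 'q': array([ 1.054,  0.3  ,  1.522,  0.   ,  1.321, -0.067]), 'qvel': array([ 0.001,  0.   , -0.   , -0.   , -0.   ,  0.   ]), 'tau': array([-1.0000e-03, -5.3182e+01, -3.5273e+01,  7.1000e-02,  2.4000e-02,
       -0.0000e+00]), 'position': array([0.239, 0.495, 0.178]), 'eef_rot': array([-0.   ,  0.223,  0.975, -0.001]), 'wrist_force': array([-0.002, -0.083, -0.02 ]), 'torque': array([0.025, 0.036, 0.021]), 'grasp_force': np.float64(0.0), 'grip_width': np.float64(0.094)} -0.0188
scene [[399.6, 0.0, 250.8], [0.0, 399.6, 192.0], [0.0, 0.0, 1.0]] [ 0.986 -0.543  0.644] [[0.77, 0.64, 0.01], [0.41, -0.47, -0.78], [-0.5, 0.61, -0.62]]
side [[444.3, 0.0, 249.4], [0.0, 444.3, 199.8], [0.0, 0.0, 1.0]] [ 0.111 -0.843  0.977] [[0.9, -0.44, 0.0], [-0.3, -0.62, -0.73], [0.32, 0.65, -0.69]]
```

View pics/scene0.png

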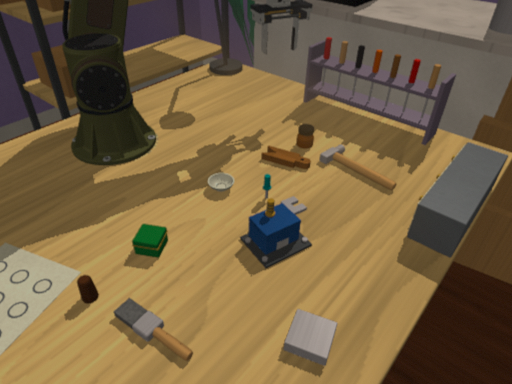

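View pics/side0.png

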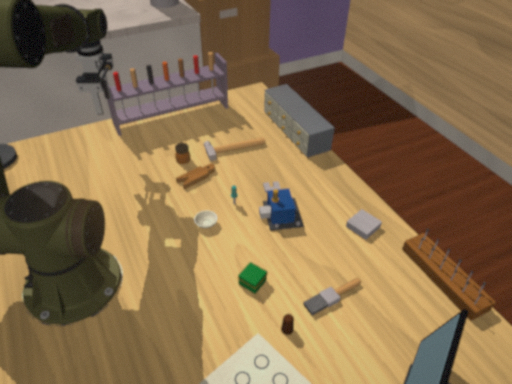

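The brass-headed pin is at about scene (270,205) and side (275,187). The turquoise look-alike is at scene (267,183) and side (234,190). The brown bench pin is at scene (285,157) and side (196,176), and the bracket at scene (275,230) and side (282,208). The steel part is at scene (293,207), with a light part at side (265,212). I'll choose the brass one, then triangulate.

```bash
cat > h.py <<'E'
import numpy as np,cv2
from rig import r
def ray(c,u,v):
    d=c["R"].T@np.linalg.solve(c["mtx"],[u,v,1.]);return -c["R"].T@c["t"],d/np.linalg.norm(d)
def plane(c,u,v,z):
    o,d=ray(c,u,v);return o+d*(z-o[2])/d[2]
def tri(obs):
    A=np.zeros((3,3));b=np.zeros(3);L=[]
    for c,u,v in obs:
        o,d=ray(c,u,v);P=np.eye(3)-np.outer(d,d);A+=P;b+=P@o;L.append((o,P))
    X=np.linalg.solve(A,b);return X,max(np.linalg.norm(P@(X-o)) for o,P in L)
def proj(c,X):
    p=c["mtx"]@(c["R"]@np.asarray(X)+c["t"]);return p[:2]/p[2]
def Rtool(s):
    w,x,y,z=s["eef_rot"]
    from scipy.spatial.transform import Rotation as Ro
    return Ro.from_quat([x,y,z,w]).as_matrix()
def cinfo(n):
    return {k:np.array(v) for k,v in r.camera_info(n).items() if k in("mtx","R","t")}
E
python3 - <<'E'
from h import *
a,b=cinfo("scene"),cinfo("side")
for n,p,q in(("brass",(270,205),(275,187)),("turq",(267,183),(234,190)),("wood",(285,157),(196,176)),("steel",(293,207),(265,212))):
    print(n,np.round(tri([(a,*p),(b,*q)]),3))
s=r.sense();w=cinfo("wrist");R=Rtool(s)
print(np.round(R,3),"cam in tool",np.round(R.T@(-w["R"].T@w["t"]-s["position"]),3),np.round(w["R"]@R,2),w["mtx"][0])
i1=cv2.imread("pics/scene0.png")[140:270,220:350];i2=cv2.imread("pics/side0.png")[150:250,160:330]
o=np.zeros((600,800,3),np.uint8)
x=cv2.resize(i1,(400,400),interpolation=2);y=cv2.resize(i2,(400,235),interpolation=2);o[:400,:400]=x;o[:235,400:]=y
cv2.imwrite("pics/crop1.png",o[:400])
E
```

```text
Traceback (most recent call last):
ValueError: setting an array element with a sequence. The requested array has an inhomogeneous shape after 1 dimensions. The detected shape was (2,) + inhomogeneous part.
```

Run:
```python
from h import *
a,b=cinfo("scene"),cinfo("side")
for n,p,q in(("brass",(270,205),(275,187)),("turq",(267,183),(234,190)),("wood",(285,157),(196,176)),("steel",(293,207),(265,212))):
    X,e=tri([(a,*p),(b,*q)]);print(n,np.round(X,3),round(e,4))
s=r.sense();w=cinfo("wrist");R=Rtool(s)
print(np.round(R,3),"cam in tool",np.round(R.T@(-w["R"].T@w["t"]-s["position"]),3),np.round(w["R"]@R,2),w["mtx"][0])
i1=cv2.imread("pics/scene0.png")[140:270,220:350];i2=cv2.imread("pics/side0.png")[150:250,160:330]
o=np.zeros((600,800,3),np.uint8)
x=cv2.resize(i1,(400,400),interpolation=2);y=cv2.resize(i2,(400,235),interpolation=2);o[:400,:400]=x;o[:235,400:]=y
cv2.imwrite("pics/crop1.png",o[:400])
```

```text
brass [ 0.606 -0.009  0.1  ] 0.0085
turq [0.516 0.093 0.049] 0.0018
wood [0.45  0.26  0.009] 0.0031
steel [ 0.599  0.059 -0.002] 0.0353
[[-0.901  0.435 -0.001]
 [ 0.435  0.901 -0.001]
 [ 0.    -0.001 -1.   ]] cam in tool [ 0.076 -0.    -0.206] [[-0.    1.   -0.  ]
 [-0.97 -0.   -0.26]
 [-0.26  0.    0.97]] [325.14700991   0.         258.71442338]
```

View pics/crop1.png

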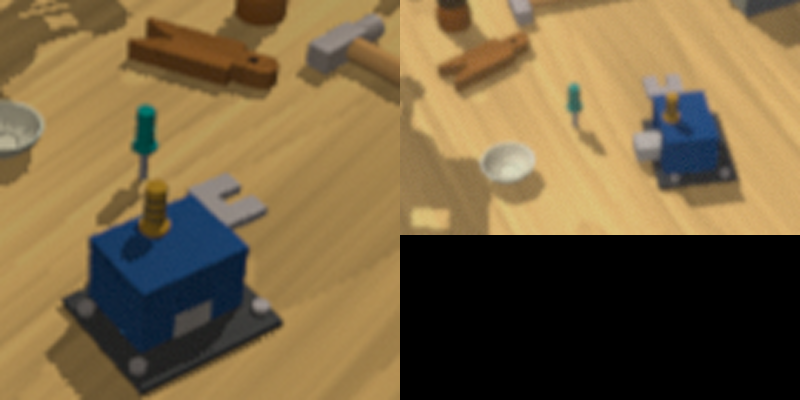

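The left crop shows the brass pin standing in the bracket's lip at (155,210), with the forked steel lug on its +y side at (228,200). The turquoise pin at (145,130) stands apart and is not to be touched. The bench pin lies at (200,55) with its tongue to the right. I'll move the wrist camera above the area.

Emit:
{"method": "servo_tool", "body": {"claw": [1,1,1,1,1,1,1,1,1,1,1,1], "dp": [[-5,-2.5,-2],[-10,-5,-5],[-15,-7.5,-7],[-20,-10,-7],[-25,-12.5,-7],[-30,-15,-7],[-35,-17.5,-7],[-40,-20,-7],[-45,-22,-7],[-45,-22,-7],[-45,-22,-7],[-45,-22,-7]], "roll": [-3,-6,-9,-12,-15,-18,-21,-24,-26,-26,-26,-26]}}

```text
clock: 1.6
position: [0.5482, 0.1024, 0.2489]
eef_rot: [0.0, -0.003, 1.0, 0.0]
wrist_force: [0.4, 0.0, -0.4]
grip_width: 0.0937
grasp_force: 0.0
```

Run:
```python
from h import *
import pickle
s=r.sense();w=cinfo("wrist");im=r.capture("wrist")[:,:,::-1];cv2.imwrite("pics/w1.png",im);pickle.dump((s,w),open("w1.pkl","wb"))
print(s["clock"],np.round(s["position"],3),np.round(Rtool(s),3).tolist(),np.round(s["qvel"],3))
```

```text
1.6 [0.548 0.102 0.249] [[-1.0, -0.005, 0.0], [-0.005, 1.0, 0.0], [-0.0, 0.0, -1.0]] [ 0.003 -0.002 -0.002 -0.002 -0.001 -0.003]
```

View pics/w1.png

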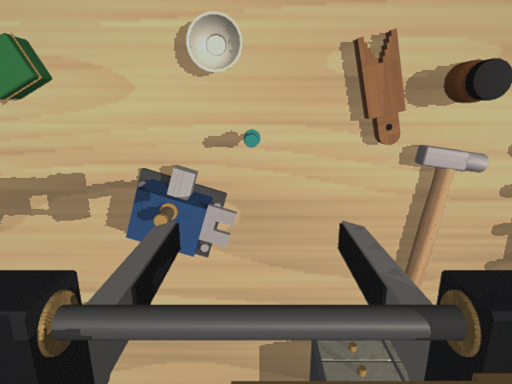

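The wrist view shows the bracket with its brass knob at (162,215), the apron at (182,180) and the notched lug at (218,225), so it is yawed by about -16°. The turquoise pin is at (252,138). The bench pin is at (380,85), its tongue at (388,130) and its V at the top. I'll take a second view from another place.

Emit:
{"method": "servo_tool", "body": {"claw": [1,1,1,1,1], "dp": [[3,-4,0],[5,-8,0],[5,-9,0],[5,-9,0],[5,-9,0]], "roll": [0,0,0,0,0]}}

```text
clock: 2.28
position: [0.4994, 0.0122, 0.2486]
eef_rot: [-0.0, -0.002, 1.0, 0.0]
wrist_force: [0.6, -0.4, -0.3]
grip_width: 0.094
grasp_force: 0.0
```

Run:
```python
from h import *
import pickle
s=r.sense();w=cinfo("wrist");im=r.capture("wrist")[:,:,::-1].copy();cv2.imwrite("pics/w2.png",im);pickle.dump((s,w),open("w2.pkl","wb"))
s1,w1=pickle.load(open("w1.pkl","rb"));i1=cv2.imread("pics/w1.png")
print(s["position"])
# wood view2 approx
X=plane(w1,388,90,.02);u=proj(w,X);B=proj(w,plane(w1,178,215,.066));print(u,B)
def cr(i,c,W,H,f):
    x,y=int(c[0]-W/2),int(c[1]-H/2);x=max(0,min(x,512-W));y=max(0,min(y,384-H));print("crop org",x,y)
    return cv2.resize(i[y:y+H,x:x+W],(W*f,H*f),interpolation=cv2.INTER_CUBIC)
o=np.zeros((600,800,3),np.uint8)
o[:300,:400]=0
o[:400,:400]=cr(i1,(182,212),133,133,3)[:400,:400] if 0 else cv2.resize(cr(i1,(184,212),130,100,3),(390,300)).__class__ and np.pad(cr(i1,(184,212),130,100,3),((0,100),(0,10),(0,0)))
o[:300,400:790]=cr(i2:=im,B,130,100,3)
o[300:600,:390]=cr(i1,(385,88),130,100,3);o[300:600,400:790]=cr(im,u,130,100,3)
cv2.imwrite("pics/crop2.png",o)
```

```text
[0.49936274 0.01224123 0.24864123]
[452.45284272 129.15013476] [249.48548691 250.91876838]
crop org 119 162
crop org 119 162
crop org 184 200
crop org 320 38
crop org 382 79
```

View pics/crop2.png

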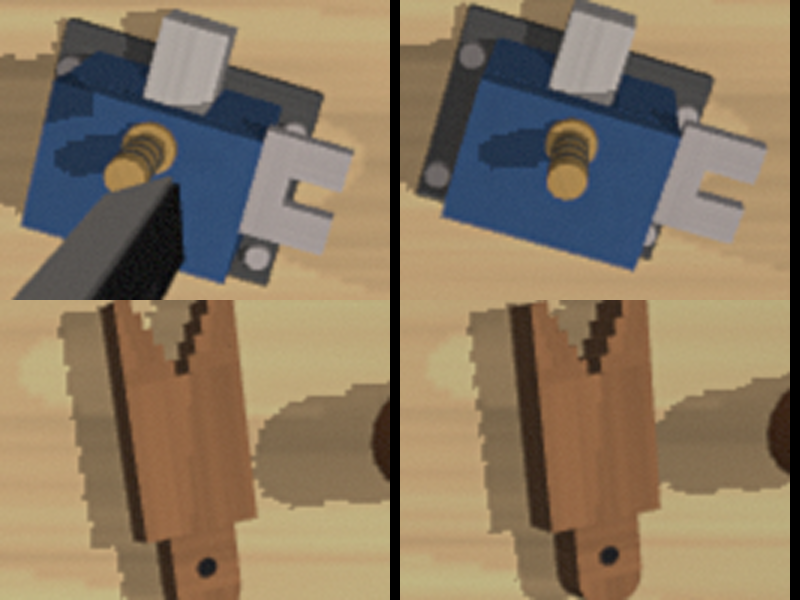

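The crops show four things:
- **Bracket:** top corners at view 1 (62,78), (268,135), (222,282) and view 2 (484,78), (678,135), (634,270), (443,216).
- **Lug:** notch inner corners at view 2 (699,170) and (690,197).
- **Locking pin:** knob top at (123,175) and (567,182).
- **Bench pin:** shoulders at (148,540)/(256,517) and (553,530)/(660,508), hole at (207,567) and (609,555).

Run:
```python
from h import *
import pickle
w1=pickle.load(open("w1.pkl","rb"))[1];w2=pickle.load(open("w2.pkl","rb"))[1]
def px(p,org,off): return ((p[0]-off[0]+.5)/3-.5+org[0],(p[1]-off[1]+.5)/3-.5+org[1])
B=dict(FL=((62,78),(484,78)),FR=((268,135),(678,135)),BL=((23,225),(443,216)),BR=((222,282),(634,270)),
 nA=((297,178),(699,170)),nB=((288,207),(690,197)),lugA=((353,150),(765,145)),lugB=((325,253),(733,242)),knob=((123,175),(567,182)),collar=((152,150),(573,142)))
W=dict(SL=((148,540),(553,530)),SR=((256,517),(660,508)),hole=((207,567),(609,555)))
P={}
for n,(a,b) in B.items():
    X,e=tri([(w1,*px(a,(119,162),(0,0))),(w2,*px(b,(184,200),(400,0)))]);P[n]=X;z={"nA":.066,"nB":.066,"knob":.104,"collar":.070}.get(n,.066)
    print(n,np.round(X,4),round(e,4),"plane2",np.round(plane(w2,*px(b,(184,200),(400,0)),z)[:2],4),"plane1",np.round(plane(w1,*px(a,(119,162),(0,0)),z)[:2],4))
for n,(a,b) in W.items():
    qa,qb=px(a,(320,38),(0,300)),px(b,(382,79),(400,300))
    X,e=tri([(w1,*qa),(w2,*qb)]);P[n]=X
    print(n,np.round(X,4),round(e,4),np.round(plane(w1,*qa,.02)[:2],4),np.round(plane(w2,*qb,.02)[:2],4))
# wood outline, view1, side edges
for k in(1,2):
    im=cv2.imread(f"pics/w{k}.png");h=cv2.cvtColor(im,cv2.COLOR_BGR2HSV)
    m=cv2.inRange(h,(3,90,90),(13,255,255));n,l,st,c=cv2.connectedComponentsWithStats(m)
    for i in range(1,n):
        if st[i,4]>300:print(k,st[i],np.round(c[i]))
```

```text
FL [ 0.5749 -0.0473  0.059 ] 0.0008 plane2 [ 0.573  -0.0467] plane1 [ 0.5724 -0.0442]
FR [0.6008 0.0375 0.0581] 0.0017 plane2 [0.5989 0.0362] plane1 [0.5966 0.0397]
BL [ 0.6375 -0.0667  0.0666] 0.0002 plane2 [ 0.638  -0.0669] plane1 [ 0.6376 -0.0668]
BR [0.6629 0.0177 0.0685] 0.0002 plane2 [0.6646 0.0177] plane1 [0.6639 0.0172]
nA [0.6244 0.048  0.0453] 0.0012 plane2 [0.6153 0.0457] plane1 [0.6156 0.0513]
nB [0.6374 0.0439 0.0471] 0.001 plane2 [0.6283 0.042 ] plane1 [0.6288 0.0471]
lugA [0.6047 0.0747 0.0624] 0.0004 plane2 [0.6034 0.074 ] plane1 [0.6031 0.0752]
lugB [0.6513 0.0621 0.0638] 0.0003 plane2 [0.6504 0.0617] plane1 [0.65   0.0624]
knob [ 0.5998 -0.0092  0.1075] 0.0004 plane2 [ 0.602  -0.0096] plane1 [ 0.6007 -0.01  ]
collar [ 0.6035 -0.0094  0.0644] 0.0005 plane2 [ 0.6005 -0.0089] plane1 [ 0.6021 -0.0081]
SL [0.4886 0.2468 0.0203] 0.0001 [0.4885 0.2469] [0.4887 0.2469]
SR [0.4785 0.2921 0.0216] 0.0001 [0.4786 0.2928] [0.4786 0.2932]
hole [0.4999 0.274  0.0197] 0.0 [0.4999 0.2739] [0.4999 0.2738]
1 [ 358   29   47  115 3018] [383.  88.]
2 [ 426   72   42  108 2801] [448. 127.]
```

Measured heights agree with the text: knob top at 0.107, bracket top at about 0.066, wood top at 0.020. The bracket yaw is about -17°, the bore is at (0.601,-0.0095) and the notch at (0.622,0.053). Next I go to the pin.

Emit:
{"method": "servo_tool", "body": {"claw": [1,1,1,1,1,1,1,1,1,1,1,1], "dp": [[-4,-1,2],[-8,-2,5],[-10.15,-2.2,8],[-10.15,-2.2,9],[-10.15,-2.2,9],[-10.15,-2.2,11],[-10.15,-2.2,13],[-10.15,-2.2,15],[-10.15,-2.2,16.5],[-10.15,-2.2,17.4],[-10.15,-2.2,17.4],[-10.15,-2.2,17.4]], "roll": [6,12,17.3,17.3,17.3,17.3,17.3,17.3,17.3,17.3,17.3,17.3]}}

```text
clock: 3.82
position: [0.601, -0.0103, 0.0755]
eef_rot: [0.001, 0.148, 0.989, 0.0]
wrist_force: [0.9, -0.6, -0.4]
grip_width: 0.0939
grasp_force: 0.0
```

Emit:
{"method": "servo_tool", "body": {"claw": [0.2,-0.2,-0.6,-0.8,-1,-1,-1,-1], "dp": [[0,0,0],[0,0,0],[0,0,0],[0,0,0],[0,0,0],[0,0,0],[0,0,0],[0,0,0]], "roll": [0,0,0,0,0,0,0,0], "grip_force": 20}}

```text
clock: 4.82
position: [0.6006, -0.0103, 0.0747]
eef_rot: [-0.0, 0.148, 0.989, -0.0]
wrist_force: [0.1, 0.5, 0.6]
grip_width: 0.0175
grasp_force: 0.0
```

Still closing (17.5 mm wide); a few more rows, then I lift.

Emit:
{"method": "servo_tool", "body": {"claw": [-1,-1,-1,-1], "dp": [[0,0,0],[0,0,0],[0,0,0],[0,0,0]], "roll": [0,0,0,0]}}

```text
clock: 5.32
position: [0.6007, -0.0103, 0.0748]
eef_rot: [0.0, 0.148, 0.989, 0.0]
wrist_force: [-0.5, 0.1, -0.2]
grip_width: 0.0142
grasp_force: 20.0
```

Emit:
{"method": "servo_tool", "body": {"claw": [-1,-1,-1,-1,-1,-1,-1], "dp": [[0,0,-0.5],[0,0,-1.5],[0,0,-3],[0,0,-4.5],[0,0,-5.5],[0,0,-5.5],[0,0,-5.5]], "roll": [0,0,0,0,0,0,0]}}

```text
clock: 6.2
position: [0.6004, -0.0103, 0.1293]
eef_rot: [-0.0, 0.148, 0.989, -0.0]
wrist_force: [-0.1, -0.8, -1.5]
grip_width: 0.0142
grasp_force: 20.0
```

Run:
```python
from h import *
import pickle
s=r.sense();w=cinfo("wrist");im=r.capture("wrist")[:,:,::-1].copy();cv2.imwrite("pics/w3.png",im);pickle.dump((s,w),open("w3.pkl","wb"))
R=Rtool(s);print(np.round(R,4).tolist(),s["position"])
N=np.array([.6222,.0530,.066]);d=N-s["position"];print("to notch in tool cm",np.round(R.T@d*100,2))
u=proj(w,s["position"]);print(u,proj(w,N))
x0,y0=int(u[0])-110,max(0,min(384-200,int(u[1])-130));print(x0,y0)
side=r.capture("side")[:,:,::-1];c=cinfo("side");v=proj(c,s["position"]);X,Y=int(v[0])-40,int(v[1])-60;print(X,Y)
o=np.zeros((600,800,3),np.uint8);a=cv2.resize(im[y0:y0+200,x0:x0+200],(500,500),interpolation=2);b=cv2.resize(side[Y:Y+100,X:X+60+0],(300,500),interpolation=2)
o[:500,:500]=a;o[:500,500:]=b;cv2.imwrite("pics/crop3.png",o[:500])
```

```text
[[-0.9559, 0.2936, -0.0007], [0.2936, 0.9559, 0.0001], [0.0007, -0.0001, -1.0]] [ 0.60042214 -0.0102539   0.12929175]
to notch in tool cm [-0.23  6.69  6.33]
[258.40354752 221.57702748] [335.9187867  198.42872034]
148 91
234 123
```

View pics/crop3.png

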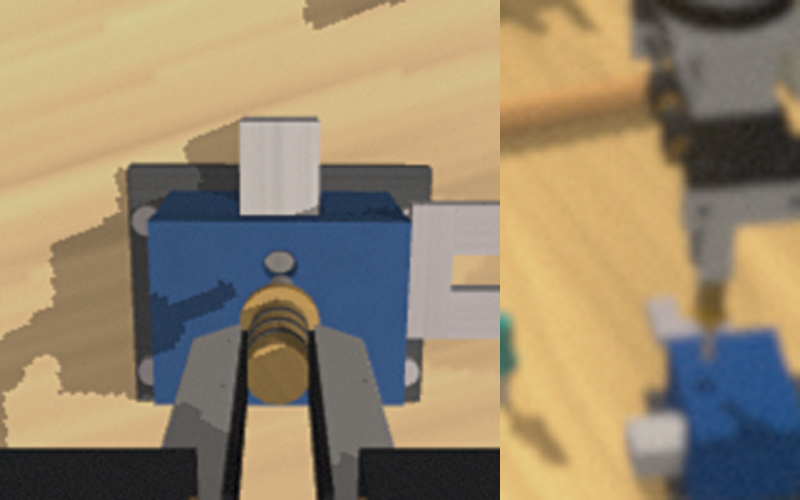

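The crop shows the pin upright in the fingers, its collar at (280,300) and its shank clear above the bore. The lug's slit is at rows 255–291, and the bracket is square to the tool. I shift it over the notch and lower it.

Emit:
{"method": "servo_tool", "body": {"claw": [-1,-1,-1,-1,-1,-1,-1,-1,-1], "dp": [[-0.25,2,0],[-0.25,4,0],[-0.25,6,0],[-0.25,6.7,0],[-0.25,6.7,0],[-0.25,6.7,0],[-0.25,6.7,1],[-0.25,6.7,1.5],[-0.25,6.7,1.5]], "roll": [0,0,0,0,0,0,0,0,0]}}

```text
clock: 7.42
position: [0.6224, 0.0528, 0.114]
eef_rot: [-0.001, 0.149, 0.989, -0.0]
wrist_force: [0.1, 0.7, -0.5]
grip_width: 0.014
grasp_force: 20.0
```

Run:
```python
from h import *
s=r.sense();w=cinfo("wrist");im=r.capture("wrist")[:,:,::-1].copy();cv2.imwrite("pics/w4.png",im)
u=proj(w,s["position"]);x0,y0=int(u[0])-70,int(u[1])-100;print(u,x0,y0,s["position"])
cv2.imwrite("pics/crop4.png",cv2.resize(im[y0:y0+150,x0:x0+140],(560,600),interpolation=2))
```

```text
[258.37251798 221.6011058 ] 188 121 [0.62242977 0.05281964 0.11403631]
```

View pics/crop4.png

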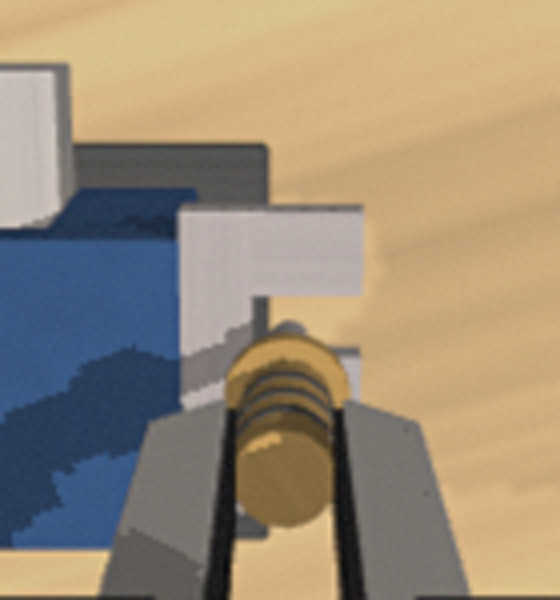

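The shank tip is at (290,325), centred in the slit (rows 296–353). I lower it onto the lug.

Emit:
{"method": "servo_tool", "body": {"claw": [-1,-1,-1,-1,-1,-1], "dp": [[0,0,1],[0,0,2],[0,0,3],[0,0,3.7],[0,0,3.9],[0,0,3.9]], "roll": [0,0,0,0,0,0]}}

```text
clock: 8.22
position: [0.6228, 0.053, 0.0758]
eef_rot: [0.0, 0.148, 0.989, 0.0]
wrist_force: [0.6, -0.3, -0.5]
grip_width: 0.0142
grasp_force: 20.0
```

Emit:
{"method": "servo_tool", "body": {"claw": [-1,-1,-0.7,-0.7,-0.5,0,0.3,0.3], "dp": [[0,0,0.08],[0,0,0.08],[0,0,0.08],[0,0,0.08],[0,0,0.08],[0,0,0.08],[0,0,0.08],[0,0,0.08]], "roll": [0,0,0,0,0,0,0,0]}}

```text
clock: 9.22
position: [0.6227, 0.053, 0.075]
eef_rot: [0.0, 0.148, 0.989, 0.0]
wrist_force: [0.6, 0.3, 0.6]
grip_width: 0.0502
grasp_force: 0.0
```

Emit:
{"method": "servo_tool", "body": {"claw": [0.5,0.7,0.7,0.7,0.7,0.7], "dp": [[0,0,-1],[0,0,-3],[0,0,-6],[0,0,-9],[0,0,-10],[0,0,-10]], "roll": [0,0,0,0,0,0]}}

```text
clock: 9.98
position: [0.6228, 0.053, 0.1751]
eef_rot: [0.0, 0.148, 0.989, 0.0]
wrist_force: [-0.5, -0.2, -1.1]
grip_width: 0.0799
grasp_force: 0.0
```

Run:
```python
from h import *
s=r.sense();w=cinfo("wrist");im=r.capture("wrist")[:,:,::-1].copy();cv2.imwrite("pics/w5.png",im)
c=cinfo("side");sd=r.capture("side")[:,:,::-1].copy();a=cinfo("scene");sc=r.capture("scene")[:,:,::-1].copy()
N=np.array([.6228,.053,.08]);o=np.zeros((600,800,3),np.uint8)
def cr(i,u,W,H,f):
    x,y=int(np.clip(u[0]-W/2,0,512-W)),int(np.clip(u[1]-H/2,0,384-H));print(x,y);return cv2.resize(i[y:y+H,x:x+W],(W*f,H*f),interpolation=2)
o[:600,:400]=cr(im,proj(w,N),100,150,4);o[:300,400:]=cr(sd,proj(c,N),100,75,4)[:,:400];o[300:,400:]=cr(sc,proj(a,N),100,75,4)
cv2.imwrite("pics/crop5.png",o)
R=Rtool(s);print(s["position"],np.round(R,3).tolist(),np.round(s["q"],2),s["clock"])
```

```text
208 111
220 143
244 160
[0.62278936 0.05304462 0.17509056] [[-0.956, 0.294, 0.001], [0.294, 0.956, -0.0], [-0.001, 0.0, -1.0]] [ 0.03  0.47  1.29 -0.    1.38 -1.25] 9.975
```

View pics/crop5.png

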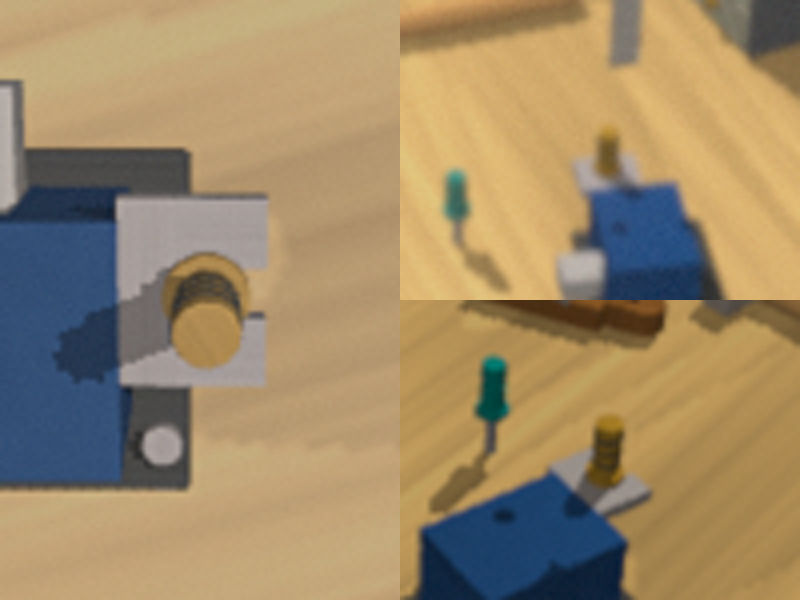

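The pin is parked: in all three views the collar sits on the lug with the knob upright, at (205,300) in the wrist crop. Next I refine the bracket's centreline and the bench pin pose from stored pictures.

Run:
```python
from h import *
import pickle
w1=pickle.load(open("w1.pkl","rb"))[1];w2=pickle.load(open("w2.pkl","rb"))[1];s3,w3=pickle.load(open("w3.pkl","rb"))
q=lambda x,y,f,ox,oy:((x+.5)/f-.5+ox,(y+.5)/f-.5+oy)
P=lambda x,y,z:plane(w3,*q(x,y,2.5,148,91),z)[:2]
d={"apL":P(240,121,.03),"apR":P(319,121,.03),"apLi":P(240,205,.03),"apRi":P(319,205,.03),"FL":P(149,221,.066),"FR":P(411,221,.066),"BL":P(154,402,.066),"BR":P(405,402,.066)}
R3=Rtool(s3);t=s3["position"][:2]
for k,v in d.items():
    l=(v-t);ex=-R3[:2,0];ey=R3[:2,1];print(k,np.round(v,4),"brack-ish xy rel tcp3 mm",np.round([l@ex*1e3,l@ey*1e3],1))
# wood
for k,w,(ox,oy),off,R_,L_ in((1,w1,(320,38),0,[(236,330),(245,415),(255,512)],[(118,320),(132,430),(147,535)]),(2,w2,(382,79),400,[(648,330),(654,420),(660,505)],[(534,320),(543,430),(552,525)])):
    for n,E in(("R",R_),("L",L_)):
        pts=np.array([plane(w,*q(x-off,y-300,3,ox,oy),.02)[:2] for x,y in E]);v=pts[-1]-pts[0];print(k,n,np.round(pts,4).tolist(),np.degrees(np.arctan2(v[1],v[0])))
print("jar",plane(w1,462,84,0),plane(w1,490,79,.06),"turq top",plane(w1,252,138,.08))
s=r.sense();print(s["position"])
```

```text
apL [ 0.5535 -0.0102] brack-ish xy rel tcp3 mm [-44.9 -13.7]
apR [0.5621 0.018 ] brack-ish xy rel tcp3 mm [-44.9  15.7]
apLi [ 0.5839 -0.0199] brack-ish xy rel tcp3 mm [-13.  -14.1]
apRi [0.5928 0.009 ] brack-ish xy rel tcp3 mm [-13.   16.2]
FL [ 0.5734 -0.0474] brack-ish xy rel tcp3 mm [-14.9 -43.4]
FR [0.5996 0.0377] brack-ish xy rel tcp3 mm [-14.9  45.6]
BL [ 0.6371 -0.068 ] brack-ish xy rel tcp3 mm [ 52.  -44.4]
BR [0.6638 0.0186] brack-ish xy rel tcp3 mm [52.1 46.2]
1 R [[0.4037, 0.2754], [0.4369, 0.2831], [0.4765, 0.2921]] 12.904713504809639
1 L [[0.4002, 0.2264], [0.4431, 0.2359], [0.4864, 0.2463]] 13.007790730008004
2 R [[0.4029, 0.2751], [0.4403, 0.284], [0.4773, 0.293]] 13.529472985011461
2 L [[0.3991, 0.226], [0.4448, 0.2363], [0.4864, 0.2461]] 12.988879671695436
jar [0.44497091 0.37336081 0.        ] [0.44289708 0.36898419 0.06      ] turq top [0.50951652 0.0952464  0.08      ]
[0.62226546 0.05300867 0.17360497]
```

Emit:
{"method": "servo_tool", "body": {"claw": [0.7,0.7,0.7,0.7,0.7,0.7,0.7,0.7,0.7,0.7], "dp": [[4,2.4,0],[8,4.7,0],[12,7,0],[16,9.4,0],[20,12,1],[23.98,14.14,3],[23.98,14.14,6],[23.98,14.14,9],[23.98,14.14,10],[23.98,14.14,10]], "roll": [-5,-10,-15,-20,-25,-30.2,-30.2,-30.2,-30.2,-30.2]}}

```text
clock: 11.38
position: [0.4349, 0.2584, 0.0747]
eef_rot: [-0.001, -0.114, 0.993, -0.0]
wrist_force: [-0.0, -0.2, 0.6]
grip_width: 0.08
grasp_force: 0.0
```

Run:
```python
from h import *
s=r.sense();w=cinfo("wrist");im=r.capture("wrist")[:,:,::-1].copy();cv2.imwrite("pics/w6.png",im)
R=Rtool(s);print(s["position"],np.round(R,4).tolist())
g=np.array([.4349,.2586,s["position"][2]]);print(np.round(R.T@(g-s["position"])*100,2))
u=proj(w,[.4349,.2586,.02]);print(u, proj(w,[.4836,.2699,.02]))
y0=max(0,int(u[1])-120);cv2.imwrite("pics/crop6.png",cv2.resize(im[y0:y0+200,128:388],(780,600),interpolation=2));print(y0)
```

```text
[0.43488644 0.25843139 0.07469386] [[-0.9739, -0.227, -0.001], [-0.227, 0.9739, -0.0005], [0.0011, -0.0003, -1.0]]
[-0.01  0.02 -0.  ]
[257.98123449 198.50774936] [257.98994287 253.36617135]
78
```

View pics/crop6.png

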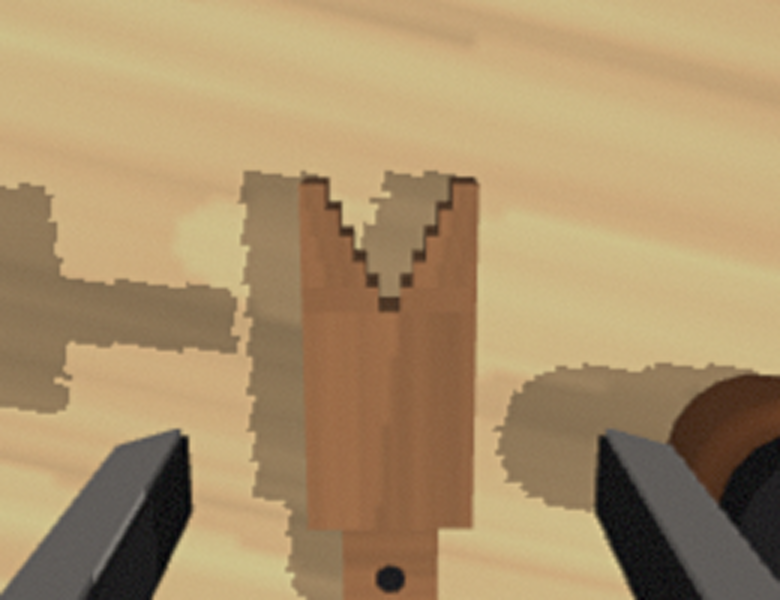

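The bench pin is centred and straight under the tool: its edges run symmetrically about column 390 and the shoulders are at row 527, as predicted. I descend and grip.

Emit:
{"method": "servo_tool", "body": {"claw": [0.7,0.7,0.7,0.7,0.7,0.7,0.4,0.2,0,-0.2,-0.2,-0.2], "dp": [[0,0,2],[0,0,4],[0,0,6],[0,0,7],[0,0,7.1],[0,0,7.1],[0,0,7.1],[0,0,7.1],[0,0,7.1],[0,0,7.1],[0,0,7.1],[0,0,7.1]], "roll": [0,0,0,0,0,0,0,0,0,0,0,0], "grip_force": 40}}

```text
clock: 12.92
position: [0.435, 0.2586, 0.0039]
eef_rot: [-0.0, -0.114, 0.993, -0.0]
wrist_force: [0.5, -0.2, -0.0]
grip_width: 0.0373
grasp_force: 0.0
```

Emit:
{"method": "servo_tool", "body": {"claw": [-0.2,-0.2,-0.2], "dp": [[0,0,0],[0,0,0],[0,0,0]], "roll": [0,0,0]}}

```text
clock: 13.3
position: [0.435, 0.2586, 0.0039]
eef_rot: [-0.0, -0.114, 0.993, 0.0]
wrist_force: [0.5, 0.1, -1.2]
grip_width: 0.0372
grasp_force: 0.0
```

The fingers reached 37 mm without any force, which is less than the 48 mm body. I'll look before acting.

Run:
```python
from h import *
s=r.sense();w=cinfo("wrist");im=r.capture("wrist")[:,:,::-1].copy();cv2.imwrite("pics/w7.png",im)
c=cinfo("side");sd=r.capture("side")[:,:,::-1].copy();a=cinfo("scene");sc=r.capture("scene")[:,:,::-1].copy()
N=np.array([.435,.2586,.02]);o=np.zeros((600,800,3),np.uint8)
def cr(i,u,W,H,f):
    x,y=int(np.clip(u[0]-W/2,0,512-W)),int(np.clip(u[1]-H/2,0,384-H));print(x,y);return cv2.resize(i[y:y+H,x:x+W],(W*f,H*f),interpolation=2)
o[:600,:400]=cr(im,proj(w,N),200,300,2);o[:300,400:]=cr(sd,proj(c,N),100,75,4)[:,:400];o[300:,400:]=cr(sc,proj(a,N),100,75,4)
cv2.imwrite("pics/crop7.png",o);print(s["grip_width"],s["grasp_force"],s["wrist_force"],s["torque"])
```

```text
157 80
141 136
230 115
0.0371560313289379 0.0 [ 0.50554651  0.12023612 -1.18288035] [0.049432   0.03323347 0.05291821]
```

View pics/crop7.png

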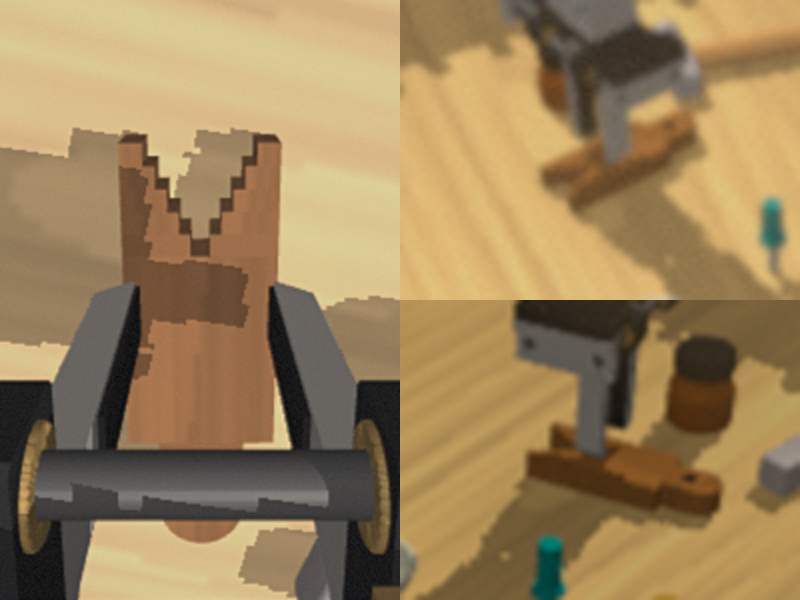

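The picture shows the finger ends at the wood's top face, at (592,450) in the lower right crop, not beside it. With this opening the real tips stand about 20 mm behind the stated TCP, so the fingers closed above the wood. The wood has not moved. I'll open and go lower in small steps while watching the force.

Emit:
{"method": "servo_tool", "body": {"claw": [0.3,0.7,0.7,0.7,0.7], "dp": [[0,0,0],[0,0,0],[0,0,0],[0,0,0.2],[0,0,0.3]], "roll": [0,0,0,0,0]}}

```text
clock: 14.08
position: [0.4349, 0.2586, 0.0007]
eef_rot: [-0.0, -0.114, 0.993, -0.0]
wrist_force: [0.2, 0.6, -0.4]
grip_width: 0.0792
grasp_force: 0.0
```

Emit:
{"method": "servo_tool", "body": {"claw": [0.7,0.7,0.7], "dp": [[0,0,0.1],[0,0,0.2],[0,0,0.3]], "roll": [0,0,0]}}

```text
clock: 14.45
position: [0.435, 0.2586, -0.0021]
eef_rot: [0.0, -0.114, 0.993, -0.0]
wrist_force: [-0.3, 0.3, -0.8]
grip_width: 0.08
grasp_force: 0.0
```

No contact below zero, so the tips are indeed retracted. I continue to the depth that puts the grasp point at mid-wood.

Emit:
{"method": "servo_tool", "body": {"claw": [0.7,0.7,0.7,0.7,0.7], "dp": [[0,0,0.2],[0,0,0.4],[0,0,0.6],[0,0,0.7],[0,0,0.7]], "roll": [0,0,0,0,0]}}

```text
clock: 15.08
position: [0.435, 0.2586, -0.0091]
eef_rot: [-0.0, -0.114, 0.993, -0.0]
wrist_force: [-0.0, -1.2, 0.1]
grip_width: 0.0797
grasp_force: 0.0
```

Emit:
{"method": "servo_tool", "body": {"claw": [0.5,0.3,0.1,-0.1,-0.3,-0.3,-0.3], "dp": [[0,0,0],[0,0,0],[0,0,0],[0,0,0],[0,0,0],[0,0,0],[0,0,0]], "roll": [0,0,0,0,0,0,0]}}

```text
clock: 15.95
position: [0.435, 0.2586, -0.009]
eef_rot: [0.0, -0.114, 0.993, -0.0]
wrist_force: [-0.7, -0.5, -0.3]
grip_width: 0.0465
grasp_force: 40.0
```

Gripped at 46.5 mm with 40 N. I lift, then carry it over to the standoff in front of the bracket.

Emit:
{"method": "servo_tool", "body": {"claw": [-0.3,-0.3,-0.3,-0.3,-0.3,-0.3,-0.3,-0.3,-0.3,-0.3,-0.3,-0.3], "dp": [[0,0,-1],[0,0,-3],[0,0,-6],[0,0,-9],[0,0,-11.5],[0.3,-3,-11.5],[0.7,-7,-11.5],[1.1,-11,-11.5],[1.6,-15,-11.5],[2.1,-19,-11.5],[2.46,-22.56,-11.5],[2.46,-22.56,-11.5]], "roll": [0,0,0,0,0,5,10,15,20,25,30.2,30.2]}}

```text
clock: 17.45
position: [0.4624, 0.0317, 0.1065]
eef_rot: [0.0, 0.15, 0.989, -0.0]
wrist_force: [0.7, 0.4, -1.3]
grip_width: 0.0463
grasp_force: 40.0
```

Emit:
{"method": "servo_tool", "body": {"claw": [-0.3,-0.3,-0.3], "dp": [[0,0,0],[0,0,0],[0,0,0]], "roll": [0,0,0]}}

```text
clock: 17.82
position: [0.4622, 0.034, 0.106]
eef_rot: [0.0, 0.148, 0.989, 0.0]
wrist_force: [-0.1, 0.1, -0.5]
grip_width: 0.0471
grasp_force: 40.0
```

Run:
```python
from h import *
s=r.sense();w=cinfo("wrist");im=r.capture("wrist")[:,:,::-1].copy();cv2.imwrite("pics/w8.png",im)
R=Rtool(s);p=s["position"];print(p,np.round(R,4).tolist(),s["grip_width"],s["grasp_force"],s["clock"])
zt=p[2]+.009+.02  # expected wood top
h=cv2.cvtColor(im,cv2.COLOR_BGR2HSV);m=cv2.inRange(h,(3,90,60),(13,255,255))
n,l,st,c=cv2.connectedComponentsWithStats(m);i=1+np.argmax(st[1:,4]);print(st[i],c[i])
ys=range(st[i,1],st[i,1]+st[i,3],6)
for y in ys:
    x=np.where(l[y]==i)[0]
    if len(x):
        a=plane(w,x[0],y,zt);b=plane(w,x[-1],y,zt);A=R.T@(a-p);B=R.T@(b-p);print(y,x[0],x[-1],np.round([A[0]*1e3,A[1]*1e3,B[1]*1e3,(A[1]+B[1])*500],1))
F=np.array([.5865,-.0049]);ex=np.array([.9559,-.2936]);ey=np.array([.2936,.9559]);d=p[:2]-F;print("local",d@ex,d@ey)
```

```text
[0.4622355  0.03395361 0.10600116] [[-0.9563, 0.2922, 0.0], [0.2922, 0.9563, 0.0], [-0.0, 0.0, -1.0]] 0.04712833954725082 39.997100830078125 17.825
[ 216  150   87  155 9612] [258.72607158 235.14939659]
150 220 229 [ 52.2 -20.9 -16.  -18.4]
156 216 302 [ 48.9 -23.2  23.9   0.4]
162 217 301 [ 45.6 -22.8  23.5   0.4]
168 217 302 [ 42.3 -22.9  24.2   0.6]
174 217 301 [ 38.9 -23.   23.7   0.4]
180 217 301 [ 35.4 -23.1  23.8   0.4]
186 218 301 [ 32.  -22.7  23.9   0.6]
192 218 301 [ 28.5 -22.8  24.1   0.6]
198 218 300 [ 25.  -22.9  23.6   0.4]
204 218 300 [ 21.4 -23.   23.7   0.4]
210 219 300 [ 17.8 -22.6  23.8   0.6]
216 218 299 [ 14.2 -23.2  23.4   0.1]
222 219 299 [ 10.5 -22.8  23.5   0.4]
228 219 297 [  6.8 -22.9  22.4  -0.2]
234 219 298 [  3.1 -23.   23.1   0.1]
240 219 298 [ -0.7 -23.2  23.3   0.1]
246 219 297 [ -4.5 -23.3  22.8  -0.2]
252 220 299 [ -8.4 -22.8  24.1   0.6]
258 220 297 [-12.3 -22.9  23.    0. ]
264 220 297 [-16.2 -23.1  23.1   0. ]
270 221 297 [-20.2 -22.6  23.3   0.3]
276 220 297 [-24.3 -23.3  23.4   0. ]
282 221 297 [-28.3 -22.8  23.5   0.3]
288 221 296 [-32.4 -22.9  23.    0. ]
294 220 297 [-36.6 -23.7  23.7   0. ]
300 221 296 [-40.8 -23.2  23.3   0. ]
local -0.13019185416246726 0.000656108591553488
```

It's held centred, level and straight. I lower it in front of the apron with a -0.7 mm sideways correction, then advance to near first contact.

Emit:
{"method": "servo_tool", "body": {"claw": [-0.3,-0.3,-0.3,-0.3,-0.3,-0.3,-0.3], "dp": [[0,-0.07,0],[0,-0.07,2],[0,-0.07,4.5],[0,-0.07,7],[0,-0.07,8.3],[0,-0.07,8.3],[0,-0.07,8.3]], "roll": [0,0,0,0,0,0,0]}}

```text
clock: 18.75
position: [0.4626, 0.0327, 0.0238]
eef_rot: [0.001, 0.148, 0.989, 0.0]
wrist_force: [0.9, -0.0, -0.9]
grip_width: 0.0465
grasp_force: 40.0
```

Emit:
{"method": "servo_tool", "body": {"claw": [-0.3,-0.3,-0.3,-0.3,-0.3,-0.3,-0.3,-0.3], "dp": [[-1,0,0],[-2,0,0],[-3,0,0],[-3.8,0,0],[-4.5,0,0],[-5.2,0,0],[-5.5,0,0],[-5.5,0,0]], "roll": [0,0,0,0,0,0,0,0]}}

```text
clock: 19.75
position: [0.5147, 0.0165, 0.0229]
eef_rot: [-0.0, 0.148, 0.989, -0.0]
wrist_force: [-0.2, -0.5, -2.0]
grip_width: 0.0462
grasp_force: 40.0
```

No lateral force and the tongue is about 15 mm in. I push on against the spring.

Emit:
{"method": "servo_tool", "body": {"claw": [-0.3,-0.3,-0.3,-0.3,-0.3,-0.3], "dp": [[-0.5,0,0],[-1,0,0],[-1.5,0,0],[-2,0,0],[-2.2,0,0],[-2.2,0,0]], "roll": [0,0,0,0,0,0]}}

```text
clock: 20.5
position: [0.5349, 0.0102, 0.0224]
eef_rot: [-0.001, 0.148, 0.989, -0.0]
wrist_force: [-6.2, 1.7, -0.2]
grip_width: 0.0466
grasp_force: 40.0
```

Emit:
{"method": "servo_tool", "body": {"claw": [-0.3,-0.3,-0.3,-0.3,-0.3], "dp": [[-0.1,0,0],[-0.2,0,0],[-0.3,0,0],[-0.3,0,0],[-0.3,0,0]], "roll": [0,0,0,0,0]}}

```text
clock: 21.12
position: [0.5374, 0.0094, 0.0224]
eef_rot: [-0.002, 0.148, 0.989, 0.0]
wrist_force: [-6.9, 2.9, 0.5]
grip_width: 0.0469
grasp_force: 40.0
```

Emit:
{"method": "servo_tool", "body": {"claw": [-0.3,-0.3,-0.3,-0.3], "dp": [[-0.1,0,0],[-0.1,0,0],[-0.1,0,0],[-0.1,0,0]], "roll": [0,0,0,0]}}

```text
clock: 21.62
position: [0.5383, 0.0092, 0.0224]
eef_rot: [-0.002, 0.148, 0.989, -0.0]
wrist_force: [-8.2, 0.7, -0.1]
grip_width: 0.0465
grasp_force: 40.0
```

Emit:
{"method": "servo_tool", "body": {"claw": [-0.3,-0.3,-0.3,-0.3], "dp": [[-0.1,0,0],[-0.1,0,0],[-0.1,0,0],[-0.1,0,0]], "roll": [0,0,0,0]}}

```text
clock: 22.12
position: [0.5384, 0.009, 0.0221]
eef_rot: [-0.003, 0.148, 0.989, -0.0]
wrist_force: [-11.9, 4.0, 1.1]
grip_width: 0.0465
grasp_force: 40.0
```

The force jumped and motion stalled, so the shoulders are on the face. I add a small press and verify from the images before handing in.

Emit:
{"method": "servo_tool", "body": {"claw": [-0.3,-0.3,-0.3,-0.3,-0.3], "dp": [[-0.06,0,0],[-0.06,0,0],[-0.06,0,0],[-0.06,0,0],[-0.06,0,0]], "roll": [0,0,0,0,0]}}

```text
clock: 22.75
position: [0.5384, 0.009, 0.0219]
eef_rot: [-0.003, 0.148, 0.989, -0.0]
wrist_force: [-15.3, 4.5, 3.2]
grip_width: 0.0463
grasp_force: 40.0
```

Run:
```python
from h import *
s=r.sense();w=cinfo("wrist");im=r.capture("wrist")[:,:,::-1].copy();cv2.imwrite("pics/w9.png",im)
R=Rtool(s);p=s["position"];print(p,np.round(R,4).tolist(),s["grasp_force"],s["wrist_force"])
h=cv2.cvtColor(im,cv2.COLOR_BGR2HSV);m=cv2.inRange(h,(3,90,60),(13,255,255))
n,l,st,c=cv2.connectedComponentsWithStats(m);i=1+np.argmax(st[1:,4]);print(st[i],c[i])
F=np.array([.5865,-.0049]);ex=np.array([.9559,-.2936]);ey=np.array([.2936,.9559]);d=p[:2]-F;print("local",d@ex,d@ey)
for y in range(st[i,1]+3,st[i,1]+st[i,3],6):
    x=np.where(l[y]==i)[0];a,b=[plane(w,x[j],y,p[2]+.029)[:2]-F for j in(0,-1)];print(y,x[0],x[-1],np.round([a@ex*1e3,a@ey*1e3,b@ey*1e3],1))
# rows below: blue starts where (columns clear of tongue)
bl=cv2.inRange(h,(100,100,30),(125,255,255))
for col in(228,238,280,290):
    yb=np.where(bl[:,col])[0];yw=np.where(l[:,col]==i)[0];print(col,"wood",yw.min(),yw.max(),"blue",yb[:1],yb[-1:])
# brass knob, scene + side, now against just after parking is checked by position
sc=r.capture("scene")[:,:,::-1];sd=r.capture("side")[:,:,::-1]
O=[]
for nme,I in(("scene",sc),("side",sd)):
    k=cinfo(nme);g=proj(k,[.6228,.053,.085]);H=cv2.cvtColor(np.ascontiguousarray(I),cv2.COLOR_BGR2HSV);mm=cv2.inRange(H,(15,170,60),(28,255,255))
    z=np.zeros_like(mm);gx,gy=g.astype(int);z[gy-18:gy+18,gx-12:gx+12]=mm[gy-18:gy+18,gx-12:gx+12];q=cv2.moments(z,True);u,v=q["m10"]/q["m00"],q["m01"]/q["m00"];O.append((k,u,v));print(nme,g,(u,v),q["m00"])
print(tri(O))
```

```text
[0.5384025  0.0089763  0.02188102] [[-0.956, 0.2933, -0.0067], [0.2933, 0.956, 0.0009], [0.0067, -0.0011, -1.0]] 39.9942272901535 [-15.27529374   4.5465337    3.15246361]
[ 216  150   87  155 9755] [258.49984623 235.22849821]
local -0.050050479777327635 -0.0008570657857389703
153 218 300 [-100.4  -22.9   22. ]
159 217 301 [-97.  -23.5  22.7]
165 217 302 [-93.7 -23.7  23.3]
171 217 301 [-90.3 -23.8  22.9]
177 217 301 [-86.9 -23.9  23. ]
183 217 301 [-83.5 -24.   23.1]
189 218 300 [-80.  -23.5  22.7]
195 218 300 [-76.5 -23.7  22.8]
201 217 300 [-73.  -24.3  22.9]
207 218 300 [-69.4 -23.9  23. ]
213 218 299 [-65.8 -24.   22.5]
219 218 299 [-62.1 -24.1  22.7]
225 218 299 [-58.5 -24.2  22.8]
231 219 298 [-54.7 -23.8  22.3]
237 220 298 [-51.  -23.3  22.4]
243 219 298 [-47.2 -24.   22.5]
249 219 296 [-43.4 -24.1  21.5]
255 219 298 [-39.5 -24.2  22.8]
261 219 298 [-35.6 -24.4  22.9]
267 219 298 [-31.6 -24.5  23. ]
273 219 298 [-27.6 -24.6  23.1]
279 220 297 [-23.6 -24.1  22.6]
285 220 297 [-19.5 -24.2  22.8]
291 220 297 [-15.4 -24.4  22.9]
297 220 297 [-11.3 -24.5  23. ]
303 220 296 [ -7.1 -24.6  22.5]
228 wood 151 304 blue [341] [380]
238 wood 173 304 blue [341] [380]
280 wood 175 304 blue [341] [380]
290 wood 151 304 blue [340] [380]
scene [294.59854386 196.55014134] (295.4102564102564, 197.0) 78.0
side [270.9892929  179.62221681] (271.5, 179.16666666666666) 6.0
(array([0.62494713, 0.05344807, 0.08509814]), np.float64(0.00046249137256297845))
```

Grip point at -50.0 mm, y about -0.8 mm, level, pressing with about 15 N, and the locking pin still parked. Handing in.

```bash
python3 -c "
from rig import r
print(r.job_done())"
```

```text
the job is handed in; nothing more can be done
None
```

I handed the job in with the locking pin parked upright in the side notch and released, and the bench pin held home against the bracket front at about 15 N, centred to within 1 mm and level; the judge returned no verdict.

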